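# Hook a retaining plug out of a deep die pot

## Robot

A 6-joint arm with a two-finger parallel gripper is mounted at the origin on a cart in front of the work surface, level with it; the furniture and walls round the work are solid. World frame = base frame: x ahead of the robot, y to its left, z up, the work surface at z = 0. Lengths are in m, angles in rad, forces in N, time in s.
With the tool pointing down it reaches from about 0.35 to 0.775 m from the base axis. Payload 7.3 kg.
Tool frame: the origin (TCP) lies at the very end of the fingers, on their centre line; the grasp point (between the pads) lies 19 mm behind it (ctrl.grasp_offset is the distance from the TCP to the grasp point, in m); z points along the fingers, y is the line along which they close (so a half turn about z gives the same grasp; the last joint's range is limited). The gripper opens to 92 mm and grips with 3 to 60 N. Pads are 19 mm wide; open, the fingers measure 130 mm over their backs; the gripper's body (75 mm by 190 mm) begins 47 mm behind the grasp point.
Start: joints at [0.988, 0.342, 1.524, -0, 1.275, -0.146], TCP at [0.222, 0.476, 0.227] pointing down, gripper open.
Joint ranges: [-2.53, 2.53], [-0.77, 2.02], [0.04, 2.7], [-1, 4.14], [0.28, 2.66], [-3.11, 3.11]. Speed limits (rad/s): [2.57, 2.57, 3.14, 3.14, 3.14, 3.14].

## Interface

Orientations are given as a unit quaternion [w, x, y, z].
In Python, from rig import ctrl, eyes, finder gives the robot as it stands.
- The arm moves only by the tool play_rows, never from a script. Its argument "series" is a list of rows, each an object with "dr": the turn, a rotation vector about the tool's x, y, z in rad, a list of three; "delta_pos": the shift along the tool's x, y, z in cm, a list of three; "jaw": the closure, from 0 (fully open) to 1 (shut). In form: [{"dr": [rx, ry, rz], "delta_pos": [x, y, z], "jaw": jaw}, ...]. A call has 1 to 5 rows; each row is the pose to reach, as a shift and turn from the pose commanded when the call began, along the tool's axes at that moment; what a row does not reach only later rows make up. A row lasts 1/8 s, in which the tool goes at most 62.5 mm and 10.7 degrees, less where a joint would pass 70% of its speed; a pose out of reach is approached as far as the arm can. A call with a gripper value outside its range is refused whole. The fingers move at their own pace and stop on an object; "squeeze" is the grip in N (left out, the last holds). Time passes only in rows, so rows that repeat a pose let the fingers close. It gives the time, the measured TCP pose, the force, the opening and the grip force at its end, in the units of the state.
- ctrl.state(): the state, without advancing time (a new reading comes with each control period).
- eyes.grab_frame(name): name is "side" or "top"; returns a dict with "frame" (400x640x3 uint8, red, green, blue), "range_z" (400x640 float32, m along the optical axis (not along the pixel's ray), 0 where there is no reading), "fovy" (degrees; the focal length in pixels is half the picture's height over the tangent of half this angle, whatever the lens; pixels are square), "cx", "cy" (the principal point, pixels), "rvec" (rotation vector, rad) and "tvec" (3), from world to camera coordinates, as OpenCV has them. Camera axes: x right, y down, z forward; pixel columns grow to the right and rows downward; lengths in m; the calibration is good to about 2 mm. A picture is of the moment at which its call begins.
- ctrl.close_job(): hands the job in; it is judged then, once.
Trained networks look in a picture, given as the dict that the camera call returned (one of the last four; its "shot" number tells which), for a name from the list of things; names that differ only in an ending like _2 or _b are one class to them, and where a whole thing is asked for, a point or a joint stands for the part that bears it (a point fixed in the world has none). Each returns a list of dicts, best first, with "conf" (0 to 1); they miss things now and then, are a little off and sometimes report something else, mostly with a low value. They report only what shows in the picture. A call takes as long as a camera call. They do not tell look-alikes from the thing itself.
- finder.masks_of(picture, target): "mask" (400x640 bool, what is visible of it) and "extent" ([left, top, right, bottom] in pixels, round what is visible of it).
The state is a dict: "time_s": time; "joint_pos": joint angles; "qd": joint speeds; "tau": joint torques, N m; "tool_pos": TCP position; "ee_rot": TCP orientation; "force": force on the tool from outside, world axes, zero at the start; "torque": the same for the moment, N m; "finger_gap": finger opening in m; "finger_force": force on a finger pad.
Only numpy, scipy, OpenCV 4.12 (cv2) and the standard library are available. Lean on these libraries where they do the work, as an engineer would, in place of code of your own. Each camera call takes 0.05 s, during which the arm holds its last target. There are 200 camera calls.

## Task

Take the red-handled hook tool from its stand and, using the hook only, catch the loop of the orange plug, draw the plug up out of its deep pot and set it down gently and flat in the grey tray. Unhook it and hang the hook tool back in its stand. Leave the blue plug as it is.

Things in the scene. Friction and masses are not known exactly. Their poses are not given: they have to be found in the camera images.
- plug_orange: Orange plug in one of two alike pots: flat disc 52 mm across, 10 thick, with a rigid upright loop of 4 mm bar. Origin: centre of the underside, z up. The loop stands in the y-z plane, 28 mm wide inside, its underside 40 mm above the origin at mid-width, its top 44. x points away from the robot within 0.5 rad. 0.08 to 0.17 kg; hangs freely from the hook. Start: flat on the pot's floor, within 3 mm of its axis.
- plug_blue: Blue plug, shaped like the orange one, in the other pot; it stays there. Each pot is a fixed upright aluminium tube, bore 80 mm, outside 96 mm (base 120 mm), rim 110 mm and inner floor 6 mm above the bench, so a loop's top is 60 mm below the rim. Two black marks on the rim lie in line with the loop (within 0.1 rad). Origin and axes as for the orange plug.
- hook_tool: Hook tool, red 22 mm square handle (faces square to x and y) from 114 to 174 mm above the origin, 64 mm round flange at 110 to 114. Origin: underside of the hook, below the handle's axis, z up. Hook: U of 5 mm wire in the x-z plane, shank at x = -9 mm, free tip at x = +9 mm ending 13.5 mm up, seat top 5 mm up. Starts upright in its stand, x away from the robot within 0.45 rad. 0.15 kg.
- hook_stand: Fixed hook stand: grey 90 mm square plate on four posts, its top 125 mm above the bench, with a 44 mm round hole in the middle. The tool's flange rests on the plate, its hook hangs through the hole (passes up to 10 mm off centre), tool origin 15 mm above the bench. Origin: centre of the stand's underside on the bench, z up.
- tray: Fixed grey open tray, 130 mm (x) by 150 mm (y) outside, walls 4 mm thick and 16 mm high, floor 4 mm above the bench. Origin: centre of its underside on the bench, z up; x points away from the robot within 0.3 rad.
Mind the look-alikes: they are no part of the job. Of the things that look like the plug_orange, the larger one is meant.

How it is judged:
On the way:
1. the orange plug hangs on the hook, drawn up out of its pot (its underside higher than the pot's rim) (height (world z) of plug_orange above 0.112 m and contact force between plug_orange and hook_tool above 0.2 N), for 0.1 s.
At the end, for the whole second after the job is handed in: Orange plug flat (0.15 rad), at rest on the tray's floor (within 50 mm in x, 60 mm in y of its centre, under 10 mm up), free of the hook; hook tool at rest, upright (0.12 rad) in its stand, origin within 18 mm of its axis, 10 to 20 mm above the bench; blue plug within 15 mm of its start (x of plug_orange in the frame of tray between -0.05 and 0.05 m and y of plug_orange in the frame of tray between -0.06 and 0.06 m and z of plug_orange in the frame of tray below 0.01 m and angle between plug_orange's own z axis and vertical below 0.15 rad and linear speed of each of plug_orange, hook_tool below 0.02 m/s and contact force between plug_orange and hook_tool below 0.05 N and horizontal distance between hook_tool and hook_stand below 0.018 m and z of hook_tool in the frame of hook_stand between 0.01 and 0.02 m and angle between hook_tool's own z axis and vertical below 0.12 rad and distance of plug_blue from where it was at the start of the episode below 0.015 m); the robot touches nothing.
It fails at once if the gripper or arm touches the orange plug (contact force between plug_orange and the fingers above 0.5 N or contact force between plug_orange and the arm above 0.5 N).
It fails at once if the orange plug is dropped (it moves faster than 0.7 m/s) (linear speed of plug_orange above 0.7 m/s).
It fails at once if the blue plug is moved by more than 15 mm (distance of plug_blue from where it was at the start of the episode above 0.015 m).
It also fails if it takes over 58 s, if anything falls off the work surface, if the arm or the gripper's body presses on something with over 40 N, if the wrist force passes 120 N, or if a joint passes its speed limit or range.

## Working session

There is one attempt and no reset: what is moved stays moved. The work goes in short steps, Python scripts to look and compute and a tool call to move; the robot and the scene stay as the last step left them, time stands still between calls to the robot, and variables do not carry over. Pictures are saved under pics/ and viewed, at most 10 in all, crops included, and the job is handed in when it is done.

Besides the shell and the picture viewer there is one more tool, called after "Emit:" by a JSON object that holds its "method" and its "body". play_rows: Moves the arm, as the interface text tells. Its arguments: {"type":"object","properties":{"series":{"type":"array","items":{"type":"object","properties":{"dr":{"type":"array","items":{"type":"number"}},"delta_pos":{"type":"array","items":{"type":"number"}},"jaw":{"type":"number"}}}},"squeeze":{"type":"number"}},"required":["series"]}

```bash
mkdir -p pics; ls; cat > h.py <<'E'
import numpy as np, cv2
from rig import ctrl, eyes, finder
def cloud(p):
    d=p["range_z"]; f=200/np.tan(np.radians(p["fovy"])/2)
    v,u=np.mgrid[:400,:640]
    c=np.stack([(u-p["cx"])/f*d,(v-p["cy"])/f*d,d],-1)
    R=cv2.Rodrigues(np.array(p["rvec"],float))[0]
    w=(c-np.array(p["tvec"]).reshape(3))@R
    w[d<=0]=np.nan
    return w
def save(p,name,crop=None,s=1):
    im=p["frame"][...,::-1]
    if crop: l,t,r,b=crop; im=im[t:b,l:r]
    cv2.imwrite("pics/"+name,cv2.resize(im,None,fx=s,fy=s,interpolation=cv2.INTER_CUBIC))
E
python3 - <<'E'
from h import *
print(ctrl.state())
ims=[]
for n in("top","side"):
    p=eyes.grab_frame(n); w=cloud(p); np.savez(n,w=w,f=p["frame"]); save(p,n+".png",s=1.25)
    print(n,p["fovy"],p["cx"],p["cy"],p["rvec"],p["tvec"],p["shot"])
    for t in("plug_orange","plug_blue","hook_tool","hook_stand","tray"):
        for r in finder.masks_of(p,t):
            m=r["mask"]; q=w[m]; q=q[~np.isnan(q[:,0])]
            print(t,round(r["conf"],2),r["extent"],np.round(np.median(q,0),3) if len(q) else None, np.round(np.percentile(q,[2,98],axis=0),3).tolist() if len(q) else None)
E
```

```text
pics
{'time_s': 0.0, 'joint_pos': array([ 9.88013755e-01,  3.42725084e-01,  1.52502578e+00, -2.08601099e-05,
        1.27538437e+00, -1.46013185e-01]), 'qd': array([ 1.25696883e-03,  2.50598006e-04, -1.77325918e-03,  2.33255839e-03,
       -9.64294870e-05, -9.94160567e-04]), 'tau': array([-2.01436691e-03, -4.31232655e+01, -2.44217581e+01,  7.16942246e-02,
        5.59248368e-02, -1.79287858e-04]), 'tool_pos': array([0.22184744, 0.47537394, 0.22604068]), 'ee_rot': array([-2.65557411e-04,  2.16649929e-01,  9.76249053e-01, -7.24203143e-04]), 'force': array([-0.15922366, -0.08832475,  0.33409476]), 'torque': array([ 0.05832747, -0.00873308,  0.00647617]), 'finger_force': 0.0, 'finger_gap': 0.09204740445062103}
top 43.705706544397515 320.06857996360753 196.74416238875594 [ 2.10913286 -2.11017225  0.17613667] [-0.01385767  0.56979416  0.79524176] 1
plug_orange 0.84 [349.0, 201.6, 369.9, 228.3] [ 0.547 -0.081  0.009] [[0.53, -0.099, 0.006], [0.564, -0.065, 0.033]]
plug_orange 0.73 [275.7, 140.4, 300.6, 160.1] [0.664 0.045 0.018] [[0.649, 0.023, 0.014], [0.685, 0.067, 0.048]]
plug_blue 0.72 
[... 326 characters left out ...]

hook_stand 0.96 [337.8, 238.6, 402.9, 306.2] [ 0.437 -0.089  0.126] [[0.394, -0.139, 0.002], [0.488, -0.045, 0.129]]
tray 0.88 [201.9, 215.4, 288.7, 294.1] [0.471 0.121 0.006] [[0.408, 0.046, 0.002], [0.535, 0.193, 0.019]]
side 43.86195202330231 324.4014196521106 202.63116844737203 [ 2.10535636 -1.53286872  0.5082122 ] [-0.18842538  0.47895116  0.77380535] 2
hook_tool 0.89 [323.8, 227.8, 359.7, 264.5] [ 0.431 -0.092  0.131] [[0.412, -0.117, 0.128], [0.463, -0.062, 0.191]]
hook_stand 0.75 [316.1, 228.8, 366.1, 305.8] [ 0.419 -0.095  0.122] [[0.392, -0.137, 0.004], [0.483, -0.046, 0.128]]
tray 0.57 [204.1, 209.4, 293.9, 276.3] [0.468 0.121 0.006] [[0.404, 0.046, 0.001], [0.534, 0.194, 0.018]]
```

View pics/top.png

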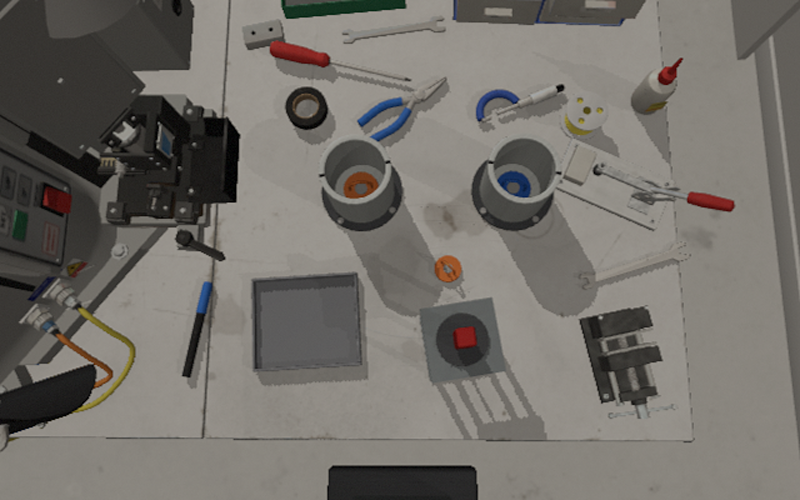

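View pics/side.png

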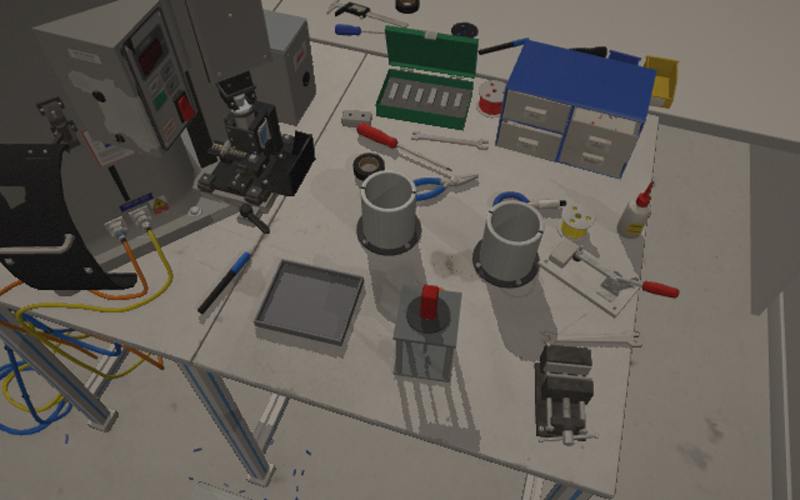

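```bash
python3 - <<'E'
from h import *
f=np.load("top.npz")["f"][...,::-1]
a=cv2.resize(f[120:180,255:325],None,fx=6,fy=6,interpolation=cv2.INTER_CUBIC)
b=cv2.resize(f[245:300,340:400],None,fx=6,fy=6,interpolation=cv2.INTER_CUBIC)
o=np.zeros((360,780,3),np.uint8);o[:360,:420]=a;o[:330,420:780]=b
cv2.imwrite("pics/crop.png",o)
w=np.load("top.npz")["w"]; X,Y,Z=w[...,0],w[...,1],w[...,2]
def circ(m):
    P=w[m][:,:2]
    A=np.c_[2*P,np.ones(len(P))];
    for _ in range(3):
        s=np.linalg.lstsq(A,(P**2).sum(1),rcond=None)[0]; r=np.sqrt(s[2]+s[0]**2+s[1]**2)
        k=abs(np.hypot(*(P-s[:2]).T)-r)<.008; P=P[k];A=A[k]
    return s[:2],r,len(P)
for n,c in(("o",(.66,.045)),("b",(.664,-.18))):
    d=np.hypot(X-c[0],Y-c[1])
    print(n,"rim",circ((d<.06)&(abs(Z-.112)<.006)))
    m=(d<.032)&(Z>.035)&(Z<.06);P=w[m];print("loop",len(P),P.mean(0),P[:,2].max())
    if len(P)>3:
        q=P[:,:2]-P[:,:2].mean(0);print("dir",np.linalg.svd(q)[2][0])
    m=(d<.045)&(Z>.01)&(Z<.022);print("disc",w[m].mean(0),m.sum())
# handle
for n in("top","side"):
    w=np.load(n+".npz")["w"]; X,Y,Z=w[...,0],w[...,1],w[...,2]
    m=(np.hypot(X-.44,Y+.09)<.06)&(Z>.183)&(Z<.2)
    print(n,"handle top",m.sum(),w[m].mean(0),cv2.minAreaRect((w[m][:,:2]*1000).astype(np.float32)))
    m=(np.hypot(X-.44,Y+.09)<.09)&(abs(Z-.1265)<.006)
    print("plate",m.sum(),cv2.minAreaRect((w[m][:,:2]*1000).astype(np.float32)))
    m=(np.hypot(X-.47,Y-.12)<.12)&(Z<.025)&(Z>.012)
    print("tray",cv2.minAreaRect((w[m][:,:2]*1000).astype(np.float32)))
E
```

```text
o rim (array([0.66159031, 0.0434024 ]), np.float64(0.04386294249256998), 854)
loop 49 [0.66295978 0.04399846 0.04454709] 0.05230566298278358
dir [ 0.10407645 -0.9945693 ]
disc [0.67064899 0.0474132  0.01702732] 519
b rim (array([ 0.66166499, -0.17647397]), np.float64(0.04382555108956341), 881)
loop 50 [ 0.66295126 -0.17466472  0.04546952] 0.05226101586932408
dir [0.24465603 0.96960994]
disc [ 0.67406161 -0.18305801  0.01697065] 471
top handle top 252 [ 0.44128906 -0.09093364  0.18999228] ((441.3620910644531, -91.1276626586914), (21.84015655517578, 21.79241943359375), 6.850354194641113)
plate 3246 ((441.3384704589844, -91.52186584472656), (89.90467071533203, 90.21770477294922), 9.301618576049805)
tray ((471.4859313964844, 119.57720947265625), (130.23007202148438, 150.8946075439453), 3.5662693977355957)
side handle top 155 [ 0.43804471 -0.09034087  0.18929591] ((439.4016418457031, -90.0423355102539), (22.539806365966797, 21.779373168945312), 8.136390686035156)
plate 1873 ((440.7261657714844, -89.93212890625), (92.79769897460938, 90.04470825195312), 9.282796859741211)
tray ((469.63238525390625, 120.78257751464844), (132.65496826171875, 150.86737060546875), 3.6937296390533447)
```

View pics/crop.png

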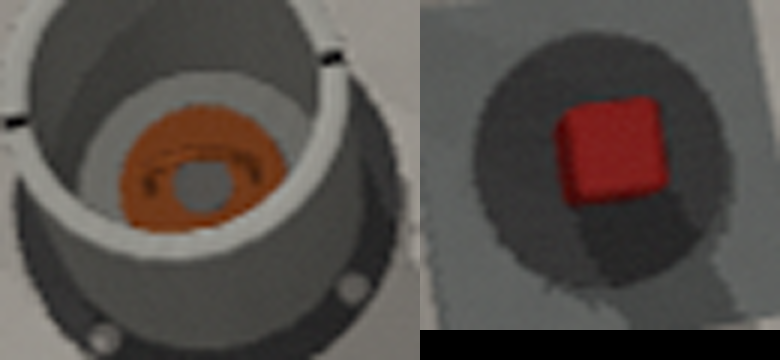

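The top view has two orange candidates: the large disc with a loop inside the left pot at frame (288,148), and a small orange decoy on the bench at (358,214). I'm choosing the one in the pot. The crop confirms it: there is a full-size disc with an upright loop, and rim marks at about (257,140) and (310,130). The hook's red handle is at (371,270), the tray at (245,256), and the blue plug at (412,148).

```bash
cat >> h.py <<'E'
def go(x,y,z,yaw=None):
    """print row for target TCP; yaw = world heading of tool y axis (tool pointing down)"""
    s=ctrl.state(); q=s["ee_rot"]; from scipy.spatial.transform import Rotation as Ro
    R=Ro.from_quat(np.r_[q[1:],q[0]])
    d=R.inv().apply(np.array([x,y,z])-s["tool_pos"])*100
    out=[np.round(d,2).tolist()]
    if yaw is not None:
        ty=np.array([np.cos(yaw),np.sin(yaw),0]); tz=np.array([0,0,-1.]); tx=np.cross(ty,tz)
        out.append(np.round((R.inv()*Ro.from_matrix(np.c_[tx,ty,tz])).as_rotvec(),3).tolist())
    print(out)
E
python3 - <<'E'
from h import *
w=np.load("top.npz")["w"]; f=np.load("top.npz")["f"].astype(int); X,Y,Z=w[...,0],w[...,1],w[...,2]
for n,c in(("o",(.6616,.0434)),("b",(.6617,-.1765))):
    d=np.hypot(X-c[0],Y-c[1])
    m=(d<.05)&(d>.039)&(abs(Z-.112)<.006)&(f.sum(2)<150)
    P=w[m][:,:2]-c; a=P[P[:,1]>0].mean(0); b=P[P[:,1]<0].mean(0); v=a-b
    print(n,m.sum(),a,b,"yaw",np.arctan2(-v[0],v[1]))
w2=np.load("side.npz")["w"]
for W in(w,w2):
    A=W.reshape(-1,3)
    for x0 in(.2,.3,.4,.5,.6,.7):
        print(x0,[round(float(np.nanmax(np.r_[A[(abs(A[:,0]-x0-.05)<.05)&(abs(A[:,1]-y-.05)<.05),2],-9])),2) for y in(-.3,-.2,-.1,0,.1,.2,.3,.4)])
go(.4405,-.091,.30,np.pi/2+.125)
go(.4405,-.091,.23,np.pi/2+.125)
E
```

```text
o 7 [-0.00818655  0.04352882] [ 0.00895601 -0.04197792] yaw 0.19785898319569137
b 11 [0.00784284 0.04381164] [-0.00764389 -0.04252252] yaw -0.1774935988995795
0.2 [-0.77, -0.77, -0.77, -0.77, -0.77, -0.77, -0.77, -0.77]
0.3 [0.06, 0.13, 0.13, 0.01, 0.01, 0.02, 0.25, 0.2]
0.4 [0.09, 0.19, 0.19, 0.02, 0.02, 0.02, 0.25, 0.17]
0.5 [0.01, 0.01, 0.04, 0.02, 0.02, 0.07, 0.37, 0.25]
0.6 [0.12, 0.12, 0.11, 0.12, 0.46, 0.5, 0.37, 0.23]
0.7 [0.11, 0.11, 0.02, 0.11, 0.03, 0.18, 0.17, 0.1]
0.2 [-9.0, -9.0, -9.0, -9.0, -9.0, -0.77, -0.77, 0.23]
0.3 [0.06, 0.13, 0.13, 0.01, 0.02, 0.02, 0.33, 0.33]
0.4 [0.09, 0.19, 0.19, 0.02, 0.02, 0.02, 0.44, 0.48]
0.5 [0.01, 0.01, 0.03, 0.02, 0.02, 0.07, 0.45, 0.48]
0.6 [0.11, 0.11, 0.11, 0.11, 0.01, 0.45, 0.44, 0.17]
0.7 [0.11, 0.11, 0.02, 0.11, 0.02, 0.18, 0.22, 0.27]
[[-43.77, -42.11, -7.33], [0.0, 0.0, -0.562]]
[[-43.77, -42.11, -0.33], [0.0, 0.0, -0.562]]
```

```bash
python3 - <<'E'
from h import *
A=np.r_[np.load("top.npz")["w"].reshape(-1,3),np.load("side.npz")["w"].reshape(-1,3)]
A=A[A[:,2]>.15]
for x0 in np.arange(.1,.8,.05):
    s=A[(A[:,0]>=x0)&(A[:,0]<x0+.05)&(A[:,1]>.06)&(A[:,1]<.7)]
    print(round(x0,2),len(s),[ (round(t,2),round(s[s[:,2]>t][:,1].min(),3)) for t in(.15,.2,.25,.3,.4) if (s[:,2]>t).any()])
E
```

```text
0.1 0 []
0.15 0 []
0.2 0 []
0.25 25 [(0.15, np.float64(0.457)), (0.2, np.float64(0.457))]
0.3 3702 [(0.15, np.float64(0.38)), (0.2, np.float64(0.38)), (0.25, np.float64(0.391)), (0.3, np.float64(0.447))]
0.35 2383 [(0.15, np.float64(0.381)), (0.2, np.float64(0.381)), (0.25, np.float64(0.384)), (0.3, np.float64(0.39))]
0.4 1143 [(0.15, np.float64(0.4)), (0.2, np.float64(0.4)), (0.25, np.float64(0.4)), (0.3, np.float64(0.4))]
0.45 7864 [(0.15, np.float64(0.336)), (0.2, np.float64(0.336)), (0.25, np.float64(0.336)), (0.3, np.float64(0.336)), (0.4, np.float64(0.338))]
0.5 10289 [(0.15, np.float64(0.329)), (0.2, np.float64(0.329)), (0.25, np.float64(0.329)), (0.3, np.float64(0.329)), (0.4, np.float64(0.332))]
0.55 5195 [(0.15, np.float64(0.32)), (0.2, np.float64(0.32)), (0.25, np.float64(0.32)), (0.3, np.float64(0.323)), (0.4, np.float64(0.331))]
0.6 9655 [(0.15, np.float64(0.253)), (0.2, np.float64(0.253)), (0.25, np.float64(0.253)), (0.3, np.float64(0.253)), (0.4, np.float64(0.253))]
0.65 10061 [(0.15, np.float64(0.187)), (0.2, np.float64(0.187)), (0.25, np.float64(0.187)), (0.3, np.float64(0.187)), (0.4, np.float64(0.187))]
0.7 1321 [(0.15, np.float64(0.278)), (0.2, np.float64(0.397)), (0.25, np.float64(0.405))]
0.75 0 []
```

Emit:
{"method": "play_rows", "body": {"series": [{"dr": [0,0,0],"delta_pos": [-3.0,-4.5,-1],"jaw": 0},{"dr": [0,0,-0.1],"delta_pos": [-6,-9,-2],"jaw": 0},{"dr": [0,0,-0.2],"delta_pos": [-9,-13,-3],"jaw": 0},{"dr": [0,0,-0.3],"delta_pos": [-12,-17,-4],"jaw": 0},{"dr": [0,0,-0.45],"delta_pos": [-16,-20,-4],"jaw": 0}]}}

```text
time_s: 1.23
tool_pos: [0.2816, 0.2277, 0.2677]
ee_rot: [0.001, -0.006, 1.0, 0.001]
force: [1.8, 0.7, -0.4]
finger_gap: 0.0918
finger_force: 0.0
```

```bash
python3 -c "
from h import *
go(.4405,-.091,.25,np.pi/2+.125)"
```

```text
[[-15.53, -32.04, 1.77], [0.001, 0.002, -0.114]]
```

Emit:
{"method": "play_rows", "body": {"series": [{"dr": [0,0,-0.05],"delta_pos": [-2.5,-5,0],"jaw": 0},{"dr": [0,0,-0.11],"delta_pos": [-5,-10,0],"jaw": 0},{"dr": [0,0,-0.114],"delta_pos": [-7.7,-16,0],"jaw": 0},{"dr": [0,0,-0.114],"delta_pos": [-10.5,-22,0.5],"jaw": 0},{"dr": [0,0,-0.114],"delta_pos": [-12.5,-26,1],"jaw": 0}]}}

```text
time_s: 1.85
tool_pos: [0.4088, -0.0326, 0.2569]
ee_rot: [0.001, -0.059, 0.998, -0.0]
force: [0.7, 0.6, 0.7]
finger_gap: 0.0919
finger_force: 0.0
```

```bash
python3 -c "
from h import *
go(.4405,-.091,.25,np.pi/2+.125)"
```

```text
[[-2.46, -6.17, 0.7], [-0.0, 0.001, -0.006]]
```

Emit:
{"method": "play_rows", "body": {"series": [{"dr": [0,0,-0.006],"delta_pos": [-2.5,-6.2,0.7],"jaw": 0},{"dr": [0,0,-0.006],"delta_pos": [-2.5,-6.2,0.7],"jaw": 0},{"dr": [0,0,-0.006],"delta_pos": [-2.5,-6.2,0.7],"jaw": 0}]}}

```text
time_s: 2.22
tool_pos: [0.44, -0.0888, 0.2495]
ee_rot: [-0.0, -0.062, 0.998, 0.0]
force: [-0.5, 0.9, -0.4]
finger_gap: 0.0917
finger_force: 0.0
```

```bash
python3 -c "
from h import *
go(.4405,-.091,.143,np.pi/2+.125);print(ctrl.state()['force'],ctrl.state()['tool_pos'])"
```

```text
[[-0.03, -0.24, 10.65], [0.001, -0.001, -0.0]]
[-0.53816947  0.91943698 -0.37900786] [ 0.43996144 -0.08878305  0.24946164]
```

Emit:
{"method": "play_rows", "body": {"series": [{"dr": [0,0,0],"delta_pos": [0,-0.2,4],"jaw": 0},{"dr": [0,0,0],"delta_pos": [0,-0.2,8],"jaw": 0},{"dr": [0,0,0],"delta_pos": [0,-0.2,10],"jaw": 0},{"dr": [0,0,0],"delta_pos": [0,-0.2,10.6],"jaw": 0},{"dr": [0,0,0],"delta_pos": [0,-0.2,10.6],"jaw": 0.4}]}}

```text
time_s: 2.85
tool_pos: [0.4407, -0.0901, 0.1444]
ee_rot: [0.0, -0.064, 0.998, -0.0]
force: [0.6, 0.5, 1.2]
finger_gap: 0.0861
finger_force: 0.0
```

Emit:
{"method": "play_rows", "body": {"series": [{"dr": [0,0,0],"delta_pos": [0,0,0],"jaw": 0.7},{"dr": [0,0,0],"delta_pos": [0,0,0],"jaw": 0.9},{"dr": [0,0,0],"delta_pos": [0,0,0],"jaw": 1},{"dr": [0,0,0],"delta_pos": [0,0,0],"jaw": 1},{"dr": [0,0,0],"delta_pos": [0,0,0],"jaw": 1}], "squeeze": 40}}

```text
time_s: 3.48
tool_pos: [0.4406, -0.0909, 0.1437]
ee_rot: [0.0, -0.063, 0.998, 0.0]
force: [-0.1, -0.1, -0.2]
finger_gap: 0.0366
finger_force: 0.0
```

```bash
python3 -c "
from h import *
s=ctrl.state();print(s)
go(.4405,-.091,.34)"
```

```text
{'time_s': 3.475, 'joint_pos': array([-3.74128413e-01,  2.99600693e-01,  1.84369174e+00,  8.54266735e-05,
        9.98192918e-01, -2.07091394e+00]), 'qd': array([-1.73622820e-04,  1.57512151e-03,  1.41505184e-03,  2.03256540e-03,
       -3.91467409e-05, -8.65422136e-04]), 'tau': array([ 5.52837722e-03, -3.70096457e+01, -2.05505133e+01, -5.94127248e-02,
        5.49444859e-02,  2.56985959e-04]), 'tool_pos': array([ 0.44057999, -0.09087851,  0.14374298]), 'ee_rot': array([ 6.38049004e-05, -6.29298480e-02,  9.98017951e-01,  9.81340256e-06]), 'force': array([-0.11345577, -0.0899973 , -0.2060586 ]), 'torque': array([ 0.0848718 , -0.01339991, -0.01812684]), 'finger_force': 0.0, 'finger_gap': 0.03658067870999285}
[[0.01, -0.01, -19.63]]
```

Emit:
{"method": "play_rows", "body": {"series": [{"dr": [0,0,0],"delta_pos": [0,0,0],"jaw": 1},{"dr": [0,0,0],"delta_pos": [0,0,0],"jaw": 1},{"dr": [0,0,0],"delta_pos": [0,0,0],"jaw": 1},{"dr": [0,0,0],"delta_pos": [0,0,-0.5],"jaw": 1},{"dr": [0,0,0],"delta_pos": [0,0,-1],"jaw": 1}]}}

```text
time_s: 4.1
tool_pos: [0.4405, -0.0908, 0.154]
ee_rot: [-0.0, -0.063, 0.998, 0.0]
force: [-0.6, 0.0, -1.4]
finger_gap: 0.022
finger_force: 40.0
```

Emit:
{"method": "play_rows", "body": {"series": [{"dr": [0,0,0],"delta_pos": [0,0,-3],"jaw": 1},{"dr": [0,0,0],"delta_pos": [0,0,-6],"jaw": 1},{"dr": [0,0,0],"delta_pos": [0,0,-10],"jaw": 1},{"dr": [0,0,0],"delta_pos": [0,0,-14],"jaw": 1},{"dr": [0,0,0],"delta_pos": [0,0,-15],"jaw": 1}]}}

```text
time_s: 4.72
tool_pos: [0.4414, -0.0911, 0.3062]
ee_rot: [0.002, -0.063, 0.998, -0.001]
force: [0.3, 0.5, -0.6]
finger_gap: 0.0219
finger_force: 40.0
```

```bash
python3 -c "
from h import *
s=ctrl.state();print(s['finger_gap'],s['finger_force'],s['tool_pos'])
for n in('top','side'):
    p=eyes.grab_frame(n); w=cloud(p); np.savez(n+'2',w=w,f=p['frame'])
    r=finder.masks_of(p,'hook_tool')
    print([(a['conf'],a['extent']) for a in r])
    if n=='side': save(p,'side2.png',(230,100,450,300),3)
"
```

```text
0.02188492711306029 39.99972581863403 [ 0.44136645 -0.09113679  0.30615422]
[]
[(0.74, [328.2, 179.2, 367.5, 240.4])]
```

View pics/side2.png

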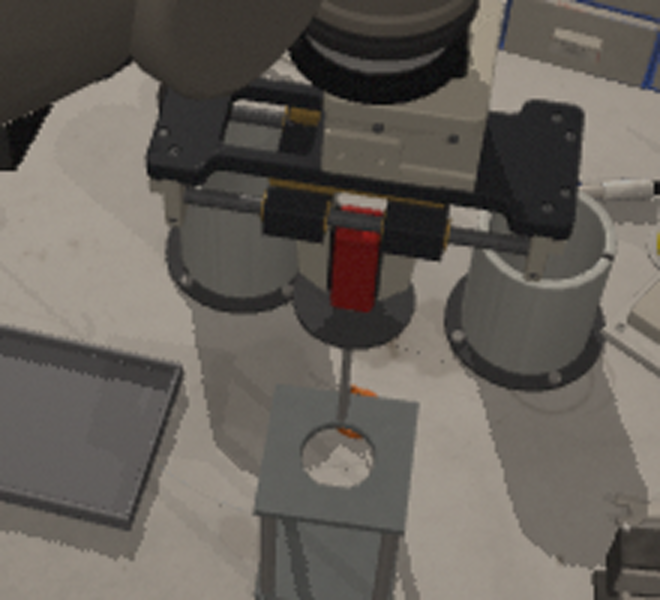

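The hook tool is gripped and upright. The shank hangs below the flange at crop (347,380), and the stand hole at (338,455) is clear.

```bash
python3 -c "
from h import *
w=np.load('side2.npz')['w'];f=np.load('side2.npz')['f']
tc=ctrl.state()['tool_pos'];print(tc)
d=w-tc; m=(np.hypot(d[...,0],d[...,1])<.025)&(d[...,2]<-.03)&(w[...,2]>.14)
P=d[m]*1000
for a,b in((-30,-60),(-60,-90),(-90,-110),(-110,-120),(-120,-130),(-130,-140)):
    k=(P[:,2]<a)&(P[:,2]>b);print(a,k.sum(),np.round(P[k].mean(0),1) if k.any() else '',np.round(P[k].min(0),1) if k.any() else '',np.round(P[k].max(0),1) if k.any() else '')
m=(np.hypot(d[...,0],d[...,1])<.036)&(abs(d[...,2]+.0147)<.008)
v=m.copy();print('flange',m.sum(),cv2.minEnclosingCircle((d[m][:,:2]*1000).astype(np.float32)))
go(.6430,.0412,.30,np.pi/2+.15)
"
```

```text
[ 0.43992438 -0.09058177  0.30226057]
-30 14 [-10.1  -1.2 -52.3] [-11.7  -3.1 -58.1] [ -8.9   0.8 -46. ]
-60 30 [-10.   -1.7 -73.9] [-11.3  -3.9 -88.7] [ -8.5   0.7 -60.5]
-90 20 [  -9.4   -1.7 -100.6] [ -11.5   -3.7 -108.7] [ -7.5   0.3 -90.5]
-110 10 [  -2.5   -1.8 -114.4] [ -11.3   -3.9 -119. ] [  10.2   -0.3 -111. ]
-120 4 [  -0.3   -2.  -120.6] [  -9.8   -3.3 -121.9] [   7.2   -1.1 -120.1]
-130 0   
flange 600 ((-0.8285101056098938, -0.5969504117965698), 31.608728408813477)
[[-21.8, 10.52, 0.19], [0.001, -0.002, -0.024]]
```

Emit:
{"method": "play_rows", "body": {"series": [{"dr": [0,0,0],"delta_pos": [-4,2,0],"jaw": 1},{"dr": [0,0,0],"delta_pos": [-9,4.4,0],"jaw": 1},{"dr": [0,0,-0.02],"delta_pos": [-14,6.8,0],"jaw": 1},{"dr": [0,0,-0.024],"delta_pos": [-18.5,9,0],"jaw": 1},{"dr": [0,0,-0.024],"delta_pos": [-21.5,10.4,0],"jaw": 1}]}}

```text
time_s: 5.55
tool_pos: [0.6417, 0.041, 0.3006]
ee_rot: [-0.002, -0.076, 0.997, 0.0]
force: [-0.7, -0.7, -1.7]
finger_gap: 0.022
finger_force: 40.0
```

Emit:
{"method": "play_rows", "body": {"series": [{"dr": [0,0,0],"delta_pos": [-0.3,0.1,0],"jaw": 1},{"dr": [0,0,0],"delta_pos": [-0.3,0.1,0],"jaw": 1},{"dr": [0,0,0],"delta_pos": [-0.3,0.1,0],"jaw": 1}]}}

```text
time_s: 5.92
tool_pos: [0.6428, 0.0401, 0.3036]
ee_rot: [-0.0, -0.074, 0.997, -0.0]
force: [0.4, 0.2, -1.0]
finger_gap: 0.0219
finger_force: 40.0
```

```bash
python3 -c "
from h import *
go(.644,.0412,.1535,np.pi/2+.15)
p=eyes.grab_frame('side');w=cloud(p);s=ctrl.state()['tool_pos'];print(s)
d=w-s; m=(np.hypot(d[...,0],d[...,1])<.025)&(d[...,2]<-.03)&(w[...,2]>.14)
P=d[m]*1000
for a,b in((-30,-60),(-60,-90),(-90,-110),(-110,-120),(-120,-130)):
    k=(P[:,2]<a)&(P[:,2]>b);print(a,k.sum(),np.round(P[k].mean(0),1) if k.any() else '')
"
```

```text
[[-0.14, 0.09, 15.01], [0.0, -0.001, -0.001]]
[0.64293223 0.04007872 0.30399253]
-30 20 [-11.8  -2.4 -47.9]
-60 22 [-10.4  -1.9 -76.4]
-90 23 [-10.5  -2.3 -99.4]
-110 11 [  -5.4   -1.5 -115.7]
-120 8 [  -2.6   -1.9 -122.4]
```

Emit:
{"method": "play_rows", "body": {"series": [{"dr": [0,0,0],"delta_pos": [-0.05,0.1,3],"jaw": 1},{"dr": [0,0,0],"delta_pos": [-0.05,0.1,6],"jaw": 1},{"dr": [0,0,0],"delta_pos": [-0.05,0.1,9],"jaw": 1},{"dr": [0,0,0],"delta_pos": [-0.05,0.1,11],"jaw": 1},{"dr": [0,0,0],"delta_pos": [-0.05,0.1,11.5],"jaw": 1}]}}

```text
time_s: 6.6
tool_pos: [0.6429, 0.0414, 0.1879]
ee_rot: [-0.001, -0.075, 0.997, 0.0]
force: [1.1, 0.2, -2.2]
finger_gap: 0.022
finger_force: 40.0
```

Emit:
{"method": "play_rows", "body": {"series": [{"dr": [0,0,0],"delta_pos": [0,0,0.8],"jaw": 1},{"dr": [0,0,0],"delta_pos": [0,0,1.6],"jaw": 1},{"dr": [0,0,0],"delta_pos": [0,0,2.4],"jaw": 1},{"dr": [0,0,0],"delta_pos": [0,0,3.4],"jaw": 1},{"dr": [0,0,0],"delta_pos": [0,0,3.5],"jaw": 1}]}}

```text
time_s: 7.22
tool_pos: [0.6434, 0.0419, 0.1526]
ee_rot: [-0.001, -0.075, 0.997, 0.0]
force: [0.6, 0.8, -1.4]
finger_gap: 0.0219
finger_force: 40.0
```

```bash
python3 -c "
from h import *
print(ctrl.state()['tool_pos'],ctrl.state()['force'])
go(.664,.044,.1535,np.pi/2+.15)
p=eyes.grab_frame('top');save(p,'top3.png',(220,90,380,200),5)
"
```

```text
[0.64340111 0.04194534 0.15259477] [ 0.6167811   0.8309666  -1.43552451]
[[-2.07, -0.1, -0.09], [0.0, -0.002, 0.0]]
```

View pics/top3.png

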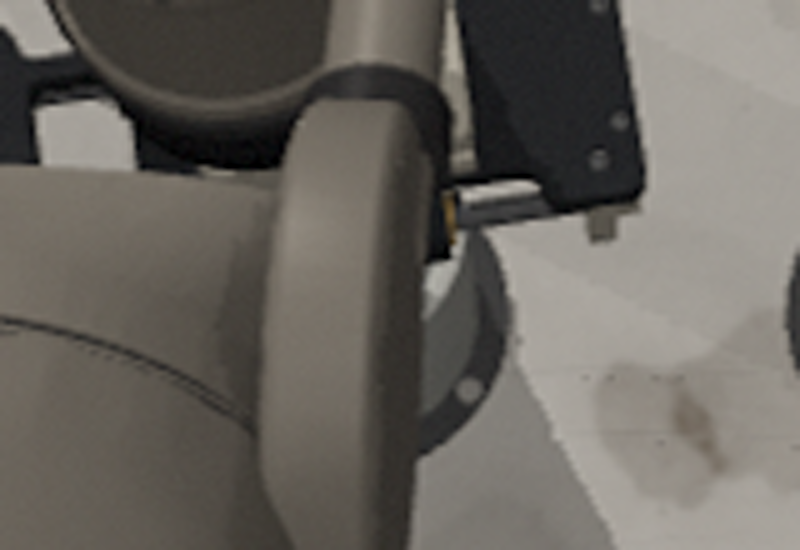

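The arm hides the pot at crop (350,300), so the next step goes by numbers and force readings.

Emit:
{"method": "play_rows", "body": {"series": [{"dr": [0,0,0],"delta_pos": [-0.6,0,0],"jaw": 1},{"dr": [0,0,0],"delta_pos": [-1.2,0,0],"jaw": 1},{"dr": [0,0,0],"delta_pos": [-1.7,-0.05,0],"jaw": 1},{"dr": [0,0,0],"delta_pos": [-2.1,-0.05,0],"jaw": 1},{"dr": [0,0,0],"delta_pos": [-2.1,-0.05,0],"jaw": 1}]}}

```text
time_s: 7.9
tool_pos: [0.665, 0.0446, 0.1536]
ee_rot: [0.0, -0.075, 0.997, 0.0]
force: [-0.6, 1.0, -1.9]
finger_gap: 0.022
finger_force: 40.0
```

Emit:
{"method": "play_rows", "body": {"series": [{"dr": [0,0,0],"delta_pos": [0,0,-0.5],"jaw": 1},{"dr": [0,0,0],"delta_pos": [0,0,-1],"jaw": 1},{"dr": [0,0,0],"delta_pos": [0,0,-1.5],"jaw": 1},{"dr": [0,0,0],"delta_pos": [0,0,-2],"jaw": 1},{"dr": [0,0,0],"delta_pos": [0,0,-2.5],"jaw": 1}]}}

```text
time_s: 8.52
tool_pos: [0.6647, 0.0445, 0.179]
ee_rot: [-0.0, -0.075, 0.997, 0.0]
force: [0.3, -0.1, -2.8]
finger_gap: 0.0219
finger_force: 40.0
```

Emit:
{"method": "play_rows", "body": {"series": [{"dr": [0,0,0],"delta_pos": [0,0,-0.5],"jaw": 1},{"dr": [0,0,0],"delta_pos": [0,0,-1.2],"jaw": 1},{"dr": [0,0,0],"delta_pos": [0,0,-1.8],"jaw": 1},{"dr": [0,0,0],"delta_pos": [0,0,-2.4],"jaw": 1},{"dr": [0,0,0],"delta_pos": [0,0,-2.5],"jaw": 1}]}}

```text
time_s: 9.15
tool_pos: [0.665, 0.0445, 0.2044]
ee_rot: [0.001, -0.075, 0.997, -0.0]
force: [0.5, 0.6, -0.9]
finger_gap: 0.0219
finger_force: 40.0
```

Emit:
{"method": "play_rows", "body": {"series": [{"dr": [0,0,0],"delta_pos": [0,0,-2],"jaw": 1},{"dr": [0,0,0],"delta_pos": [0,0,-4],"jaw": 1},{"dr": [0,0,0],"delta_pos": [0,0,-6],"jaw": 1},{"dr": [0,0,0],"delta_pos": [0,0,-8],"jaw": 1},{"dr": [0,0,0],"delta_pos": [0,0,-10],"jaw": 1}]}}

```text
time_s: 9.78
tool_pos: [0.6646, 0.0445, 0.3041]
ee_rot: [-0.0, -0.075, 0.997, 0.0]
force: [0.2, 0.4, -2.5]
finger_gap: 0.0217
finger_force: 40.0
```

Emit:
{"method": "play_rows", "body": {"series": [{"dr": [0,0,0],"delta_pos": [0,0,-0.7],"jaw": 1},{"dr": [0,0,0],"delta_pos": [0,0,-1.3],"jaw": 1},{"dr": [0,0,0],"delta_pos": [0,0,-1.8],"jaw": 1},{"dr": [0,0,0],"delta_pos": [0,0,-2],"jaw": 1},{"dr": [0,0,0],"delta_pos": [0,0,-2],"jaw": 1}]}}

```text
time_s: 10.4
tool_pos: [0.6648, 0.0445, 0.3235]
ee_rot: [-0.0, -0.075, 0.997, 0.0]
force: [0.1, -0.2, -2.8]
finger_gap: 0.0218
finger_force: 40.0
```

```bash
python3 -c "
from h import *
print(ctrl.state()['tool_pos'],ctrl.state()['force'])
p=eyes.grab_frame('side');save(p,'side4.png',(230,60,430,210),4)
"
```

```text
[0.66475239 0.0444939  0.3235168 ] [ 0.08172684 -0.19349757 -2.7741631 ]
```

View pics/side4.png

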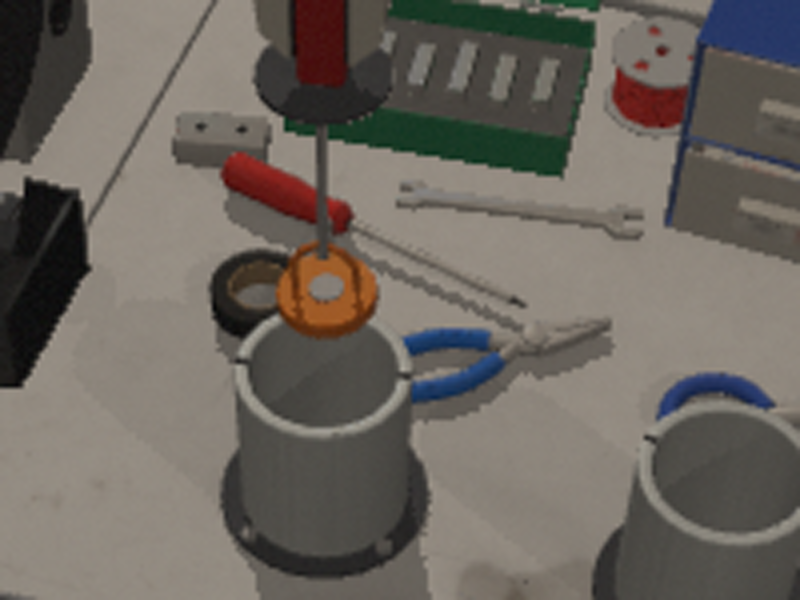

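The orange plug hangs from the hook at crop (327,285), clear of the pot rim. Next I carry it gently to the tray.

Emit:
{"method": "play_rows", "body": {"series": [{"dr": [0,0,0],"delta_pos": [0.5,0.1,0],"jaw": 1},{"dr": [0,0,0],"delta_pos": [1.5,0.4,0],"jaw": 1},{"dr": [0,0,0],"delta_pos": [3,1,0],"jaw": 1},{"dr": [0,0,0],"delta_pos": [5,2,0],"jaw": 1},{"dr": [0,0,0],"delta_pos": [7.2,3.2,0],"jaw": 1}]}}

```text
time_s: 11.08
tool_pos: [0.5878, 0.0655, 0.3235]
ee_rot: [-0.0, -0.075, 0.997, 0.0]
force: [0.0, -0.3, -2.0]
finger_gap: 0.0215
finger_force: 40.0
```

Emit:
{"method": "play_rows", "body": {"series": [{"dr": [0,0,0],"delta_pos": [2.2,1.4,0],"jaw": 1},{"dr": [0,0,0],"delta_pos": [4.4,2.8,0],"jaw": 1},{"dr": [0,0,0],"delta_pos": [6.6,4.4,0],"jaw": 1},{"dr": [0,0,0],"delta_pos": [8.6,5.7,0],"jaw": 1},{"dr": [0,0,0],"delta_pos": [10,6.7,0],"jaw": 1}]}}

```text
time_s: 11.7
tool_pos: [0.4786, 0.1171, 0.324]
ee_rot: [0.0, -0.075, 0.997, 0.0]
force: [0.8, 0.5, -2.2]
finger_gap: 0.022
finger_force: 40.0
```

Emit:
{"method": "play_rows", "body": {"series": [{"dr": [0,0,0],"delta_pos": [0.5,0.3,0.3],"jaw": 1},{"dr": [0,0,0],"delta_pos": [0.8,0.5,1],"jaw": 1},{"dr": [0,0,0],"delta_pos": [0.8,0.5,2],"jaw": 1},{"dr": [0,0,0],"delta_pos": [0.8,0.5,3.5],"jaw": 1},{"dr": [0,0,0],"delta_pos": [0.8,0.5,5],"jaw": 1}]}}

```text
time_s: 12.32
tool_pos: [0.4715, 0.1201, 0.2723]
ee_rot: [-0.0, -0.075, 0.997, -0.0]
force: [-0.8, 0.1, -2.4]
finger_gap: 0.0215
finger_force: 40.0
```

```bash
python3 -c "
from h import *
go(.4705,.12,.167,np.pi/2+.15)
print(ctrl.state()['tool_pos'],ctrl.state()['force'])
p=eyes.grab_frame('side');w=cloud(p)
for r in finder.masks_of(p,'plug_orange'):
    q=w[r['mask']];q=q[~np.isnan(q[:,0])];print(r['conf'],r['extent'],np.median(q,0),q.min(0),q.max(0))
"
```

```text
[[0.1, 0.0, 10.53], [0.0, -0.001, -0.0]]
[0.47154902 0.12011594 0.27230047] [-0.7865955   0.14360011 -2.35662433]
0.84 [229.0, 201.4, 260.9, 227.1] [0.4657137  0.11558917 0.12065335] [0.44314276 0.09233619 0.00142727] [0.57110393 0.16634083 0.15387903]
```

Emit:
{"method": "play_rows", "body": {"series": [{"dr": [0,0,0],"delta_pos": [0,0,1.5],"jaw": 1},{"dr": [0,0,0],"delta_pos": [0,0,3.5],"jaw": 1},{"dr": [0,0,0],"delta_pos": [0,0,5.5],"jaw": 1},{"dr": [0,0,0],"delta_pos": [0,0,7.5],"jaw": 1},{"dr": [0,0,0],"delta_pos": [0,0,8.5],"jaw": 1}]}}

```text
time_s: 13.05
tool_pos: [0.4713, 0.1203, 0.1879]
ee_rot: [-0.001, -0.075, 0.997, -0.0]
force: [0.3, 0.1, -3.2]
finger_gap: 0.022
finger_force: 40.0
```

Emit:
{"method": "play_rows", "body": {"series": [{"dr": [0,0,0],"delta_pos": [0,0,0.5],"jaw": 1},{"dr": [0,0,0],"delta_pos": [0,0,0.9],"jaw": 1},{"dr": [0,0,0],"delta_pos": [0,0,1.3],"jaw": 1},{"dr": [0,0,0],"delta_pos": [0,0,1.6],"jaw": 1},{"dr": [0,0,0],"delta_pos": [0,0,1.9],"jaw": 1}]}}

```text
time_s: 13.68
tool_pos: [0.4713, 0.1205, 0.1697]
ee_rot: [0.0, -0.075, 0.997, 0.0]
force: [-0.5, -0.3, -1.8]
finger_gap: 0.0216
finger_force: 40.0
```

Emit:
{"method": "play_rows", "body": {"series": [{"dr": [0,0,0],"delta_pos": [0,0,0.3],"jaw": 1},{"dr": [0,0,0],"delta_pos": [0,0,0.6],"jaw": 1},{"dr": [0,0,0],"delta_pos": [0,0,1.0],"jaw": 1},{"dr": [0,0,0],"delta_pos": [0,0,1.4],"jaw": 1},{"dr": [0,0,0],"delta_pos": [0,0,1.4],"jaw": 1}]}}

```text
time_s: 14.3
tool_pos: [0.471, 0.1204, 0.1553]
ee_rot: [-0.0, -0.075, 0.997, 0.0]
force: [-0.3, -0.1, -0.9]
finger_gap: 0.0217
finger_force: 40.0
```

```bash
python3 -c "
from h import *
print(ctrl.state()['tool_pos'],ctrl.state()['force'])
go(.4705,.12,.1515)
p=eyes.grab_frame('side');save(p,'side5.png',(180,140,330,260),5)
"
```

```text
[0.47104564 0.12044232 0.15534837] [-0.34340133 -0.0765288  -0.88652824]
[[0.06, -0.04, 0.38]]
```

View pics/side5.png

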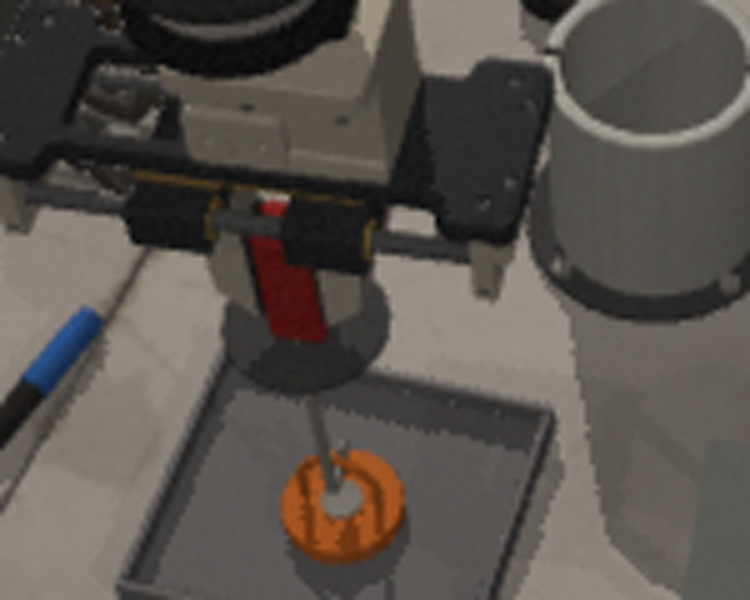

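The plug sits flat in the tray at crop (343,505), with the hook tip still beyond the loop. I lower a little more, back the hook out, then raise it.

Emit:
{"method": "play_rows", "body": {"series": [{"dr": [0,0,0],"delta_pos": [0,0,0.4],"jaw": 1},{"dr": [0,0,0],"delta_pos": [0,0,0.4],"jaw": 1},{"dr": [0,0,0],"delta_pos": [0.5,0,0.4],"jaw": 1},{"dr": [0,0,0],"delta_pos": [1.0,0,0.4],"jaw": 1},{"dr": [0,0,0],"delta_pos": [1.5,0,0.4],"jaw": 1}]}}

```text
time_s: 14.98
tool_pos: [0.456, 0.1182, 0.1518]
ee_rot: [0.0, -0.075, 0.997, 0.0]
force: [-0.1, 0.6, -2.2]
finger_gap: 0.0214
finger_force: 40.0
```

Emit:
{"method": "play_rows", "body": {"series": [{"dr": [0,0,0],"delta_pos": [0.5,0,0],"jaw": 1},{"dr": [0,0,0],"delta_pos": [0.9,0,0],"jaw": 1},{"dr": [0,0,0],"delta_pos": [0.9,0,0],"jaw": 1},{"dr": [0,0,0],"delta_pos": [0.9,0,-0.5],"jaw": 1},{"dr": [0,0,0],"delta_pos": [0.9,0,-1.0],"jaw": 1}]}}

```text
time_s: 15.6
tool_pos: [0.4478, 0.1169, 0.1622]
ee_rot: [0.0, -0.075, 0.997, 0.0]
force: [-0.8, -0.0, -1.5]
finger_gap: 0.0219
finger_force: 40.0
```

```bash
python3 -c "
from h import *
print(ctrl.state()['tool_pos'],ctrl.state()['force'])
p=eyes.grab_frame('side');save(p,'side6.png',(180,140,330,260),5)
"
```

```text
[0.44776738 0.11689881 0.16215593] [-0.77267605 -0.00356626 -1.52449988]
```

View pics/side6.png

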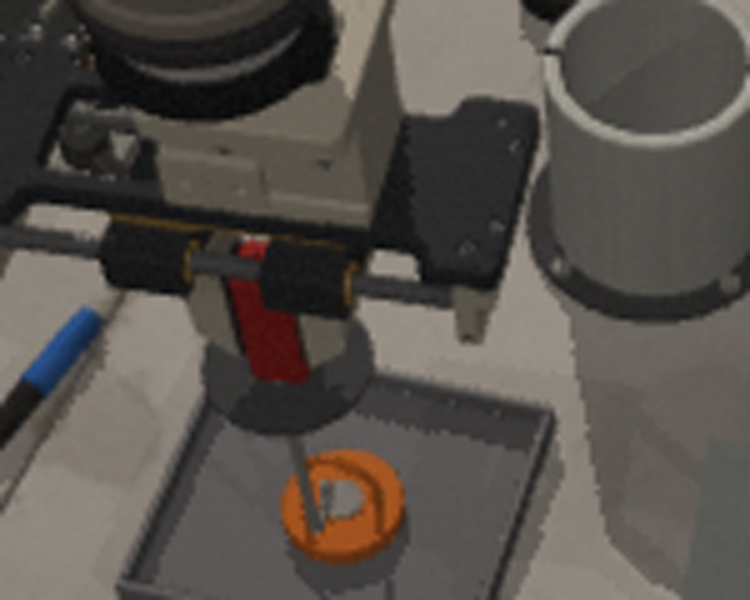

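The hook tip is now in front of the loop at crop (325,495), and the plug hasn't moved. I raise the hook and take it back to the stand.

Emit:
{"method": "play_rows", "body": {"series": [{"dr": [0,0,0],"delta_pos": [0,0,-1.5],"jaw": 1},{"dr": [0,0,0],"delta_pos": [0,0,-4],"jaw": 1},{"dr": [0,0,0],"delta_pos": [0,0,-8],"jaw": 1},{"dr": [0,0,0],"delta_pos": [0,0,-12],"jaw": 1},{"dr": [0,0,0],"delta_pos": [0,0,-14],"jaw": 1}]}}

```text
time_s: 16.27
tool_pos: [0.4482, 0.1169, 0.3042]
ee_rot: [0.002, -0.075, 0.997, 0.0]
force: [0.1, -0.5, -1.3]
finger_gap: 0.0215
finger_force: 40.0
```

```bash
python3 -c "
from h import *
go(.4405,-.091,.30,np.pi/2+.15)
"
```

```text
[[3.87, -20.45, 0.41], [-0.0, 0.004, 0.0]]
```

Emit:
{"method": "play_rows", "body": {"series": [{"dr": [0,0,0],"delta_pos": [0.8,-4,0],"jaw": 1},{"dr": [0,0,0],"delta_pos": [1.7,-9,0],"jaw": 1},{"dr": [0,0,0],"delta_pos": [2.7,-14,0],"jaw": 1},{"dr": [0,0,0],"delta_pos": [3.5,-18.5,0],"jaw": 1},{"dr": [0,0,0],"delta_pos": [3.8,-20.4,0],"jaw": 1}]}}

```text
time_s: 16.9
tool_pos: [0.4402, -0.0928, 0.3019]
ee_rot: [0.0, -0.074, 0.997, -0.0]
force: [-0.2, -0.6, -2.1]
finger_gap: 0.0216
finger_force: 40.0
```

Emit:
{"method": "play_rows", "body": {"series": [{"dr": [0,0,0],"delta_pos": [0,0,0],"jaw": 1},{"dr": [0,0,0],"delta_pos": [0,0,0],"jaw": 1}]}}

```text
time_s: 17.15
tool_pos: [0.4404, -0.09, 0.3018]
ee_rot: [0.0, -0.075, 0.997, 0.0]
force: [0.3, 0.2, -1.4]
finger_gap: 0.022
finger_force: 40.0
```

```bash
python3 -c "
from h import *
print(ctrl.state()['tool_pos'])
go(.4405,-.091,.145,np.pi/2+.15)
"
```

```text
[ 0.44041083 -0.089952    0.30179092]
[[0.01, -0.11, 15.68], [0.0, 0.0, 0.0]]
```

Emit:
{"method": "play_rows", "body": {"series": [{"dr": [0,0,0],"delta_pos": [0,-0.1,2],"jaw": 1},{"dr": [0,0,0],"delta_pos": [0,-0.1,5],"jaw": 1},{"dr": [0,0,0],"delta_pos": [0,-0.1,8],"jaw": 1},{"dr": [0,0,0],"delta_pos": [0,-0.1,11],"jaw": 1},{"dr": [0,0,0],"delta_pos": [0,-0.1,13.5],"jaw": 1}]}}

```text
time_s: 17.77
tool_pos: [0.4405, -0.0902, 0.1658]
ee_rot: [-0.0, -0.076, 0.997, 0.0]
force: [0.3, -0.2, -1.6]
finger_gap: 0.0219
finger_force: 40.0
```

Emit:
{"method": "play_rows", "body": {"series": [{"dr": [0,0,0],"delta_pos": [0,0,0.8],"jaw": 1},{"dr": [0,0,0],"delta_pos": [0,0,1.5],"jaw": 1},{"dr": [0,0,0],"delta_pos": [0,0,2],"jaw": 1},{"dr": [0,0,0],"delta_pos": [0,0,2.2],"jaw": 1},{"dr": [0,0,0],"delta_pos": [0,0,2.25],"jaw": 1}]}}

```text
time_s: 18.4
tool_pos: [0.4408, -0.0916, 0.1445]
ee_rot: [0.0, -0.075, 0.997, -0.0]
force: [0.0, -1.1, -1.0]
finger_gap: 0.0218
finger_force: 40.0
```

Emit:
{"method": "play_rows", "body": {"series": [{"dr": [0,0,0],"delta_pos": [0,0,0.07],"jaw": 1},{"dr": [0,0,0],"delta_pos": [0,0,0.07],"jaw": 1},{"dr": [0,0,0],"delta_pos": [0,0,0.07],"jaw": 0.7},{"dr": [0,0,0],"delta_pos": [0,0,0.07],"jaw": 0.4},{"dr": [0,0,0],"delta_pos": [0,0,0.07],"jaw": 0}]}}

```text
time_s: 19.02
tool_pos: [0.4407, -0.0915, 0.1436]
ee_rot: [0.0, -0.075, 0.997, -0.0]
force: [0.2, 0.7, 0.1]
finger_gap: 0.043
finger_force: 0.0
```

Emit:
{"method": "play_rows", "body": {"series": [{"dr": [0,0,0],"delta_pos": [0,0,0],"jaw": 0},{"dr": [0,0,0],"delta_pos": [0,0,0],"jaw": 0},{"dr": [0,0,0],"delta_pos": [0,0,0],"jaw": 0},{"dr": [0,0,0],"delta_pos": [0,0,-2],"jaw": 0},{"dr": [0,0,0],"delta_pos": [0,0,-5],"jaw": 0}]}}

```text
time_s: 19.65
tool_pos: [0.44, -0.0913, 0.1935]
ee_rot: [-0.001, -0.075, 0.997, 0.001]
force: [0.6, -0.7, -1.0]
finger_gap: 0.0904
finger_force: 0.0
```

Emit:
{"method": "play_rows", "body": {"series": [{"dr": [0,0,0],"delta_pos": [0,0,-4],"jaw": 0},{"dr": [0,0,0],"delta_pos": [0,0,-8],"jaw": 0},{"dr": [0,0,0],"delta_pos": [0,0,-12],"jaw": 0},{"dr": [0,0,0],"delta_pos": [0,0,-12],"jaw": 0}]}}

```text
time_s: 20.15
tool_pos: [0.4418, -0.092, 0.3163]
ee_rot: [0.003, -0.075, 0.997, -0.001]
force: [-0.0, 0.2, -0.8]
finger_gap: 0.0916
finger_force: 0.0
```

```bash
python3 -c "
from h import *
print(ctrl.state()['tool_pos'],ctrl.state()['finger_gap'])
p=eyes.grab_frame('side');save(p,'side7.png',(180,120,440,315),3);w=cloud(p);X,Y,Z=w[...,0],w[...,1],w[...,2]
m=(np.hypot(X-.44,Y+.09)<.05)&(Z>.183)&(Z<.2);print('handle',m.sum(),w[m].mean(0))
m=(np.hypot(X-.44,Y+.09)<.036)&(Z>.126)&(Z<.14);print('flange z',np.median(Z[m]),m.sum())
for r in finder.masks_of(p,'plug_orange'):
    q=w[r['mask']];q=q[~np.isnan(q[:,0])];print(r['conf'],r['extent'],np.median(q,0))
"
```

```text
[ 0.44178086 -0.09195736  0.316337  ] 0.09163580492580341
handle 159 [ 0.438373   -0.09184     0.18899905]
flange z 0.12979875201295046 747
0.97 [234.6, 229.4, 263.8, 257.1] [0.46537712 0.11726751 0.01553558]
0.23 [327.0, 227.5, 360.9, 282.2] [ 0.4313035  -0.09410048  0.13099402]
```

View pics/side7.png

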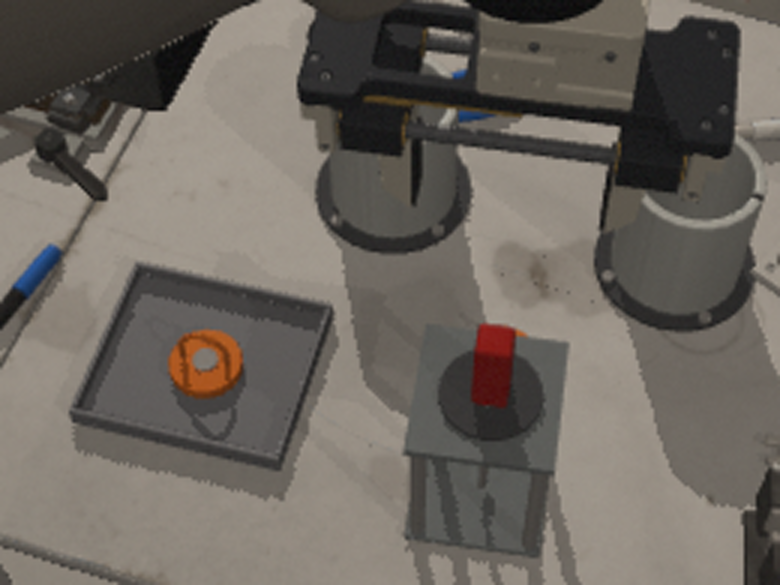

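The plug is flat in the tray at crop (205,362). The hook tool hangs upright in its stand at (492,390), and the gripper is clear of both.

```bash
python3 -c "
from rig import ctrl
print(ctrl.close_job())"
```

```text
the job is handed in; nothing more can be done
None
```

I handed the job in at about 20 s with the orange plug flat in the tray, the hook tool back in its stand, and the blue plug untouched; the hand-in gave no verdict.

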